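Set out culture vials under the lamp

ROBOT

A 6-joint arm with a two-finger parallel gripper is mounted at the origin on the work surface. World frame = base frame: x ahead of the robot, y to its left, z up, the work surface at z = 0. Lengths are in m, angles in rad, forces in N, time in s.
With the tool pointing down it reaches from about 0.275 to 1 m from the base axis. Payload 8.4 kg.
Tool frame: the origin (TCP) lies on the centre line of the jaws, within the pads' length; the fingertips stand 17 mm ahead of it and the grasp point (between the pads) lies 2 mm behind it (bot.tcp_to_tips is the z of the fingertips in the tool frame, in m); z points along the fingers, y is the line along which they close (so a half turn about z gives the same grasp; the last joint's range is limited). The gripper opens to 85 mm and grips with 20 to 120 N. Pads are 22 mm wide; open, the fingers measure 114 mm over their backs; the gripper's body (76 mm by 85 mm) begins 54 mm behind the grasp point. The pads swing forward as they close: fully open they stand 13 mm farther back than shut.
Start: joints at [-1.214, 0.353, 1.633, -0, 1.155, -0.002], TCP at [0.219, -0.585, 0.248] pointing down, gripper open.
Joint ranges: [-2.63, 2.63], [-0.92, 2.1], [0.06, 2.66], [-1.3, 4.44], [0, 2.69], [-3.02, 3.02]. Speed limits (rad/s): [2.22, 2.22, 2.79, 3.14, 3.14, 3.14].

INTERFACE

Orientations are given as a unit quaternion [x, y, z, w].
In Python, from workcell import bot, hand, kinematics, get_obs, vision, hand_in gives the robot as it stands. The module is installed in compiled form; this text tells all that it offers. Calls block until the motion is done:
- bot.reach(position, orientation): joint-space move of the TCP to a pose.
- bot.servo_line(position, ori=None, velocity=0.15): straight line of the TCP; ori=None keeps the orientation; velocity is the mean speed in m/s.
- bot.goto_joints(angles): joint-space move.
- hand.move_gripper(opening, strength=None): finger opening in m; strength is the grip in N (None keeps the last); returns when the fingers have stopped.
- bot.dwell(seconds).
- kinematics.solve_ik(position, orientation): joint angles nearest the present ones, or None.
- get_obs(): the state.
- vision.read_camera(name): name is "side" or "top" or "wrist"; returns a dict with "frame" (420x560x3 uint8, red, green, blue), "intrinsics" (3x3 intrinsics, pixels), "view" (4x4, takes a point from world to camera coordinates). Camera axes: x right, y down, z forward; pixel columns grow to the right and rows downward; lengths in m; the calibration is good to about 2 mm. A picture is of the moment at which its call begins. There is no depth.
A pose or a line that the arm cannot do raises bot.IKError and nothing moves.
- hand_in(): hands the job in; it is judged then, once.
The state is a dict: "time_s": time; "joint_pos": joint angles; "joint_vel": joint speeds; "joint_efforts": joint torques, N m; "position": TCP position; "orientation": TCP orientation; "wrist_force": force on the tool from outside, world axes, zero at the start; "ft_torque": the same for the moment, N m; "gripper_width": finger opening in m; "grip_force": force on a finger pad.
Only numpy, scipy, OpenCV 4.12 (cv2) and the standard library are available. Lean on these libraries where they do the work, as an engineer would, in place of code of your own. Each camera call takes 0.05 s, during which the arm holds its last target. There are 200 camera calls.

TASK

Push the three round carriers across the bench so that one stands wholly inside each green tape ring (any carrier on any ring), and stand every vial upright, right down in the bore of the carrier that matches its plug's colour. When all that is in place, push the toggle on the illuminator fully over, away from the robot, to switch the lamp on; keep the vials from falling over and leave the other things on the bench where they are.

Things in the scene. Friction and masses are not known exactly. Their poses are not given: they have to be found in the camera images.
- ring1: landing ring, one of three alike: a flat ring of green tape on the bench around a white paper disc, inner diameter 134 mm, outer 152 mm, thickness nil; origin at its centre on the bench (z up). Fixed; any carrier may go on any ring
- ring2: landing ring, one of three alike: a flat ring of green tape on the bench around a white paper disc, inner diameter 134 mm, outer 152 mm, thickness nil; origin at its centre on the bench (z up). Fixed; any carrier may go on any ring
- ring3: landing ring, one of three alike: a flat ring of green tape on the bench around a white paper disc, inner diameter 134 mm, outer 152 mm, thickness nil; origin at its centre on the bench (z up). Fixed; any carrier may go on any ring
- carrier_orange: orange weighted vial carrier, a solid round disc 110 mm in diameter and 45 mm high, about 0.4 kg, loose on the bench and too wide to grasp; one central round upright bore 34 mm in diameter, open at the top, its floor 8 mm above the underside. It slides flat when pushed on its side wall. Origin at the centre of the underside, z up
- bore_orange (a point): centre of the bore floor of the orange carrier (8 mm above its underside, 37 mm below its top), z up along the bore
- vial_orange: round glass culture vial, 29 mm in diameter, 95 mm high, straight-sided, about 60 g, amber food at the bottom and an orange plug making the top 23 mm; loose, starts standing upright on the bench. Origin at the centre of the underside, z up its axis. May be absent
- carrier_blue: blue weighted vial carrier, a solid round disc 110 mm in diameter and 45 mm high, about 0.4 kg, loose on the bench and too wide to grasp; one central round upright bore 34 mm in diameter, open at the top, its floor 8 mm above the underside. It slides flat when pushed on its side wall. Origin at the centre of the underside, z up
- bore_blue (a point): centre of the bore floor of the blue carrier (8 mm above its underside, 37 mm below its top), z up along the bore
- vial_blue: round glass culture vial, 29 mm in diameter, 95 mm high, straight-sided, about 60 g, amber food at the bottom and a blue plug making the top 23 mm; loose, starts standing upright on the bench. Origin at the centre of the underside, z up its axis. May be absent
- carrier_yellow: yellow weighted vial carrier, a solid round disc 110 mm in diameter and 45 mm high, about 0.4 kg, loose on the bench and too wide to grasp; one central round upright bore 34 mm in diameter, open at the top, its floor 8 mm above the underside. It slides flat when pushed on its side wall. Origin at the centre of the underside, z up
- bore_yellow (a point): centre of the bore floor of the yellow carrier (8 mm above its underside, 37 mm below its top), z up along the bore
- vial_yellow: round glass culture vial, 29 mm in diameter, 95 mm high, straight-sided, about 60 g, amber food at the bottom and a yellow plug making the top 23 mm; loose, starts standing upright on the bench. Origin at the centre of the underside, z up its axis. May be absent
- lamp_box: white illuminator box, fixed on the bench, 150 mm (x) by 130 mm (y) by 60 mm high, with a red toggle lever on its top; origin at the centre of the underside, its x axis points away from its front face, z up
- lamp_tip (a point): centre of the red ball ending the toggle lever (about 70 mm long) that stands on a grey block on the box top, 20 mm to the box's +y side; ball about 143 mm above the bench when off or fully on. Off: leans 0.5 rad to the box's -x side (towards the robot); on: 0.5 rad to +x. Swings in the box's x-z plane, pushes easily (under 3 N), stays where left
- lamp (a joint): angle of that lever in rad: 0 is off, 1.0 is fully on
- wash_bottle: bystander: green bottle with a red cap, 60 mm diameter, 150 mm high; loose, not part of the job. Origin at the centre of its underside
- food_jar: bystander: small jar with a white lid, 48 mm diameter, 55 mm high; loose, not part of the job. Origin at the centre of its underside
- paintbrush: bystander: brush lying flat, 160 mm long along its x; loose, not part of the job. Origin at the centre of its underside
- petri_dish: bystander: pale grey translucent flat dish, 90 mm diameter, 16 mm high; loose, not part of the job. Origin at the centre of its underside
- jar_lid: bystander: flat white jar lid, 60 mm diameter, 18 mm high; loose, not part of the job. Origin at the centre of its underside
Not all that is in view belongs to the job. Several things have the shape of the carrier_yellow; the one meant has the colours described above.

How it is judged:
On the way, in this order (a step that is already met when the one before it is completed fails the run):
1. every ring holds a carrier and every vial present stands in the carrier of its colour (horizontal distance between any of carrier_orange, carrier_blue, carrier_yellow and ring1 below 0.012 m and horizontal distance between any of carrier_orange, carrier_blue, carrier_yellow and ring2 below 0.012 m and horizontal distance between any of carrier_orange, carrier_blue, carrier_yellow and ring3 below 0.012 m and horizontal distance between vial_orange and bore_orange below 0.006 m and z of vial_orange in the frame of bore_orange below 0.004 m and angle between each of vial_orange, vial_blue, vial_yellow's own z axis and vertical below 0.15 rad and horizontal distance between vial_blue and bore_blue below 0.006 m and z of vial_blue in the frame of bore_blue below 0.004 m and horizontal distance between vial_yellow and bore_yellow below 0.006 m and z of vial_yellow in the frame of bore_yellow below 0.004 m and angle between each of carrier_orange, carrier_blue, carrier_yellow's own z axis and vertical below 0.08 rad), for 0.2 s.
2. the lamp is switched on after that (value of joint lamp above 0.8 rad), for 0.2 s.
At the end, for the whole second after the job is handed in: Each ring has a carrier centre within 12 mm of its own, carriers flat; each vial present is in its colour's bore: 6 mm from its axis, 4 mm above its floor, 0.15 rad from upright at most; all at rest (under 20 mm/s); lamp lever past 0.8 rad, switched only after the rest was in place (all of step 1 and linear speed of each of carrier_orange, vial_orange, carrier_blue, vial_blue, carrier_yellow, vial_yellow below 0.02 m/s and value of joint lamp above 0.8 rad); the robot touches nothing.
It fails at once if a bystander (bottle, jar, brush, dish, lid) is moved more than 40 mm (distance of any of wash_bottle, food_jar, paintbrush, petri_dish, jar_lid from where it was at the start of the episode above 0.04 m).
It fails at once if a vial falls over (angle between any of vial_orange, vial_blue, vial_yellow's own z axis and vertical above 0.8 rad).
Of vial_orange, vial_blue, vial_yellow only 2 to 3 are there at a start; the rules pass over those that are not, and their reading is None.
At some moment in a run one of carrier_orange, carrier_blue, carrier_yellow may be knocked a few centimetres aside while the robot is not near it.
It also fails if it takes over 208 s, if anything falls off the work surface, if the arm or the gripper's body presses on something with over 40 N, if the wrist force passes 120 N, or if a joint passes its speed limit or range.

## Working session

There is one attempt and no reset: what is moved stays moved. The work goes in short steps, each a Python script; the robot and the scene stay as the last script left them, time stands still between calls to the robot, and variables do not carry over. Pictures are saved under pics/ and viewed, at most 14 in all, crops included, and the job is handed in when it is done.

```bash
mkdir -p pics
python3 - <<'E'
from workcell import *
import cv2,numpy as np
o=get_obs();print(o['time_s'],o['position'],o['orientation'])
for n in ["top","side"]:
    c=vision.read_camera(n);cv2.imwrite(f'pics/{n}0.png',c['frame'][:,:,::-1]);print(n,c['intrinsics'].tolist(),np.round(c['view'],4).tolist())
E
```

```text
0.0 [ 0.21932899 -0.58475409  0.24755198] [ 9.83948769e-01  1.78449748e-01 -1.22238213e-04 -7.02273571e-04]
top [[546.5910300723114, 0.0, 283.4724276320087], [0.0, 546.5910300723114, 206.85779186423596], [0.0, 0.0, 1.0]] [[-0.0098, -0.9999, 0.0103, -0.0173], [-0.9972, 0.009, -0.0749, 0.5575], [0.0748, -0.011, -0.9971, 1.5749], [0.0, 0.0, 0.0, 1.0]]
side [[531.894281539358, 0.0, 280.8736333570088], [0.0, 531.894281539358, 213.52027402266268], [0.0, 0.0, 1.0]] [[-0.9752, -0.2212, -0.0092, 0.5224], [-0.1033, 0.4911, -0.865, 0.168], [0.1958, -0.8425, -0.5018, 1.1473], [0.0, 0.0, 0.0, 1.0]]
```

View pics/top0.png

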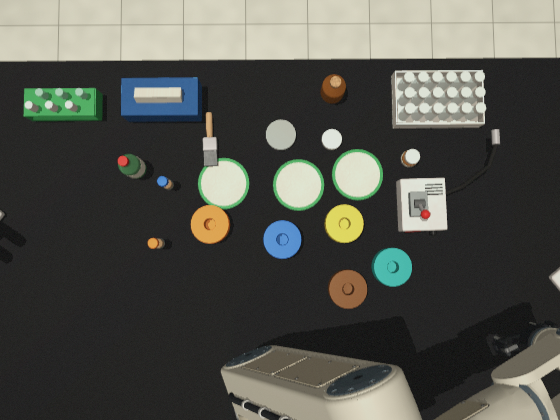

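View pics/side0.png

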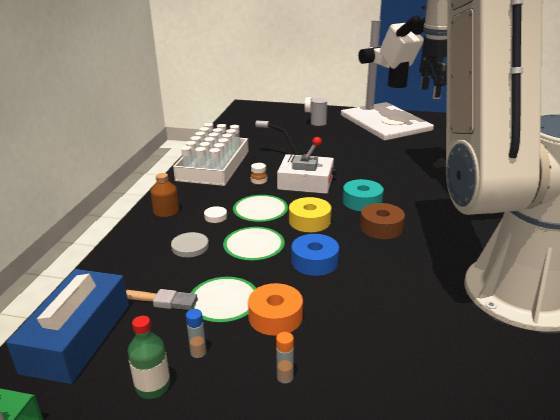

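Top view: the carriers are orange (210,224), blue (282,240) and yellow (344,223). Brown (348,289) and teal (392,267) have the same shape but the wrong colours. Rings are at (223,183), (298,185) and (357,174). Vials are orange (155,243) and blue (165,183). I see no yellow vial. The vials rejected in the rack and the blue and green boxes are not part of the job.

```bash
cat > h.py <<'E'
from workcell import bot,hand,kinematics,get_obs,vision,hand_in
import cv2,numpy as np
from scipy.spatial.transform import Rotation as R
HUE=dict(orange=((8,150,90),(17,255,255)),blue=((103,130,60),(118,255,255)),yellow=((24,130,90),(33,255,255)),green=((50,100,60),(75,255,255)))
def cam(n,save=None):
    c=vision.read_camera(n); c['n']=n
    if save: cv2.imwrite(f'pics/{save}.png',c['frame'][:,:,::-1])
    return c
def blobs(c,col,amin=25):
    m=cv2.inRange(cv2.cvtColor(c['frame'],cv2.COLOR_RGB2HSV),*HUE[col])
    cs,_=cv2.findContours(m,cv2.RETR_EXTERNAL,cv2.CHAIN_APPROX_NONE)
    return [dict(c=(lambda b:(b[0]+b[2]/2-.5,b[1]+b[3]/2-.5))(cv2.boundingRect(k)),A=cv2.contourArea(k),k=k) for k in sorted(cs,key=cv2.contourArea)[::-1] if cv2.contourArea(k)>=amin]
def ray(c,uv):
    V=c['view'];Rm=V[:3,:3];o=-Rm.T@V[:3,3]
    d=Rm.T@np.linalg.inv(c['intrinsics'])@[uv[0],uv[1],1.];return o,d/np.linalg.norm(d)
def plane(c,uv,z):
    o,d=ray(c,uv);return o+d*(z-o[2])/d[2]
def tri(rays):
    A=sum(np.eye(3)-np.outer(d,d) for o,d in rays);b=sum((np.eye(3)-np.outer(d,d))@o for o,d in rays)
    return np.linalg.solve(A,b)
def proj(c,p):
    q=c['intrinsics']@(c['view'][:3,:3]@p+c['view'][:3,3]);return q[:2]/q[2]
def circ(c,k,z):   # contour pixels cast on plane z -> circle centre, radius
    P=np.array([plane(c,p[0],z)[:2] for p in k]);A=np.c_[2*P,np.ones(len(P))]
    s=np.linalg.lstsq(A,(P**2).sum(1),rcond=None)[0];return s[:2],np.sqrt(s[2]+s[:2]@s[:2])
def down(yaw):     # tool z down, tool x along yaw
    x=np.array([np.cos(yaw),np.sin(yaw),0]);z=np.array([0,0,-1.])
    return R.from_matrix(np.c_[x,np.cross(z,x),z]).as_quat()
E
cat > m.py <<'E'
from h import *
def scene():
    t,s=cam('top'),cam('side');r={}
    r['rings']=[np.r_[circ(t,b['k'],0)] for b in blobs(t,'green',200) if 150<b['c'][0]<400 and b['c'][1]>140]
    for col in('orange','blue','yellow'):
        bt=[b for b in blobs(t,col) if 130<b['c'][0]<390 and b['c'][1]>125];bs=blobs(s,col)
        r[col]=[(np.round(b['c'],1).tolist(),b['A'],np.round(plane(t,b['c'],.045 if b['A']>400 else .095),4).tolist()) for b in bt]
        r[col+'_side']=[(np.round(b['c'],1).tolist(),b['A'],np.round(plane(s,b['c'],.03),3).tolist()) for b in bs]
    return r,t,s
if __name__=='__main__':
    r,t,s=scene()
    for k,v in r.items(): print(k,v)
    cv2.imwrite('pics/crop.png',cv2.resize(t['frame'][120:310,120:420,::-1],None,fx=2.6,fy=2.6))
    print(bot.tcp_to_tips)
E
python3 m.py
```

```text
rings [array([ 0.62534119, -0.06692628,  0.07573151]), array([ 0.6546304 , -0.24274506,  0.07576576])]
orange [([209.0, 223.5], 123.5, [0.5073, 0.1853, 0.095]), ([152.5, 242.5], 89.0, [0.4562, 0.3412, 0.095]), ([210.0, 226.0], 51.0, [0.5004, 0.1826, 0.095])]
orange_side [([275.0, 317.0], 2632.5, [0.496, 0.226, 0.03]), ([382.5, 213.5], 684.0, [0.315, -0.223, 0.03]), ([163.0, 198.5], 647.0, [0.909, -0.182, 0.03]), ([258.0, 175.5], 60.5, [0.69, -0.375, 0.03])]
blue [([282.0, 239.0], 1146.0, [0.4633, -0.0171, 0.045]), ([162.0, 181.0], 80.5, [0.6271, 0.3162, 0.095])]
blue_side [([66.5, 326.0], 8315.0, [0.881, 0.336, 0.03]), ([410.0, 79.0], 1863.0, [0.266, -1.49, 0.03]), ([315.0, 254.5], 1676.0, [0.455, -0.002, 0.03]), ([402.5, 22.5], 939.0, [0.338, -2.852, 0.03]), ([193.5, 318.0], 239.0, [0.651, 0.263, 0.03])]
yellow [([343.5, 223.0], 1144.5, [0.5075, -0.1942, 0.045])]
yellow_side [([309.5, 207.0], 616.5, [0.507, -0.218, 0.03])]
0.017
```

View pics/crop.png

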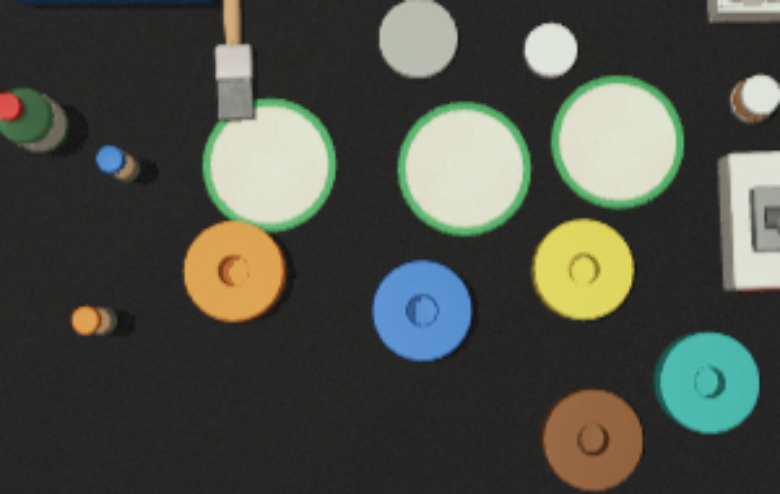

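```bash
sed -i 's/orange=((8,150,90),(17,255,255))/orange=((5,140,150),(21,255,255))/' h.py
cat > m.py <<'E'
from h import *
def scene(p=False):
    t,s=cam('top'),cam('side');r={}
    g=[circ(t,b['k'],0) for b in blobs(t,'green',20) if 180<b['c'][0]<400 and b['c'][1]>140]
    r['rings']=[np.r_[c] for c in g if c[1]>.06]
    for col in('orange','blue','yellow'):
        for b in blobs(t,col,40):
            if not(130<b['c'][0]<390 and b['c'][1]>125): continue
            big=b['A']>700; z=.045 if big else .095
            c,rad=circ(t,b['k'],z)
            bs=[q for q in blobs(s,col,40) if np.linalg.norm(np.array(q['c'])-proj(s,np.r_[c,z-(.022 if big else .012)]))<25]
            zz=tri([ray(t,b['c']),ray(s,bs[0]['c'])]) if bs else None
            r[col+('_car' if big else '_vial')]=(c,rad,zz)
    return r
if __name__=='__main__':
    np.set_printoptions(precision=4,suppress=True)
    for k,v in scene().items(): print(k,v)
E
python3 m.py
```

```text
rings [array([ 0.6254, -0.0669,  0.0757]), array([ 0.6546, -0.2427,  0.0758]), array([0.6317, 0.1554, 0.0729]), array([0.6306, 0.1611, 0.0676])]
orange_car (array([0.5087, 0.1905]), np.float64(0.05359765260619012), array([0.507 , 0.195 , 0.0014]))
orange_vial (array([0.4555, 0.3417]), np.float64(0.013388202292023414), array([0.4614, 0.335 , 0.1285]))
blue_car (array([ 0.4631, -0.0169]), np.float64(0.05459839683479902), array([ 0.4608, -0.0178,  0.0186]))
blue_vial (array([0.6274, 0.3166]), np.float64(0.014318321673645275), array([0.6267, 0.3183, 0.0822]))
yellow_car (array([ 0.5072, -0.1952]), np.float64(0.05487209753527077), array([ 0.5054, -0.1965,  0.0406]))
```

```bash
cat > push.py <<'E'
from h import *
W=.05; D=np.sqrt(.055**2-(W/2)**2)+.011
def push(C,G,short=0.,W=W,D=D,gap=.03,v=.06):
    C,G=np.array(C),np.array(G);u=(G-C)/np.linalg.norm(G-C);yaw=np.arctan2(u[1],u[0])
    a=C-u*(D+gap);e=G-u*(D+short)
    hand.move_gripper(W)
    # choose yaw or yaw+pi feasible
    for q in (down(yaw),down(yaw+np.pi)):
        try: bot.reach(np.r_[a,.2],q);break
        except bot.IKError as x: print('ik',x)
    bot.servo_line(np.r_[a,.03],velocity=.12)
    bot.servo_line(np.r_[e,.03],velocity=v)
    o=get_obs();print('push end',o['position'],'F',np.round(o['wrist_force'],1),'t',o['time_s'])
    bot.servo_line(np.r_[e-u*.03,.03],velocity=.1)
    bot.servo_line(np.r_[e-u*.03,.2],velocity=.2)
E
python3 - <<'E'
from push import *
push([.5072,-.1952],[.6546,-.2427],.004)
push([.4631,-.0169],[.6254,-.0669],.004)
push([.5087,.1905],[.6275,.153],.004)
bot.reach([.35,-.35,.3],down(0.3))
cam('top','top1');cam('side','side1')
print(get_obs()['time_s'],get_obs()['joint_pos'])
E
python3 m.py
```

```text
push end [ 0.59210232 -0.22248083  0.02964001] F [-6.7  2.6  5.6] t 7.1833
push end [ 0.56276987 -0.0479608   0.02971658] F [-7.5  2.1  7.1] t 14.9583
push end [0.56640152 0.17230398 0.03001737] F [-2.  -0.1 -0.5] t 21.9333
25.5417 [-7.87250812e-01  9.81658417e-02  1.84390880e+00  1.17815933e-04
  1.19985907e+00  4.82731641e-01]
rings [array([ 0.6254, -0.0669,  0.0756]), array([0.6316, 0.1555, 0.0728]), array([ 0.6546, -0.2425,  0.0732])]
orange_car (array([0.6242, 0.1534]), np.float64(0.05283527160225408), array([0.6241, 0.1548, 0.0201]))
orange_vial (array([0.4555, 0.3417]), np.float64(0.013388202292023414), array([0.4529, 0.3434, 0.0836]))
blue_car (array([ 0.6206, -0.0663]), np.float64(0.052622892076214345), array([ 0.621 , -0.0677,  0.019 ]))
blue_vial (array([0.6274, 0.3166]), np.float64(0.014318321673645275), array([0.6267, 0.3183, 0.0822]))
yellow_car (array([ 0.6356, -0.2194]), np.float64(0.053653593758049685), array([ 0.6353, -0.2188,  0.0427]))
```

View pics/top1.png

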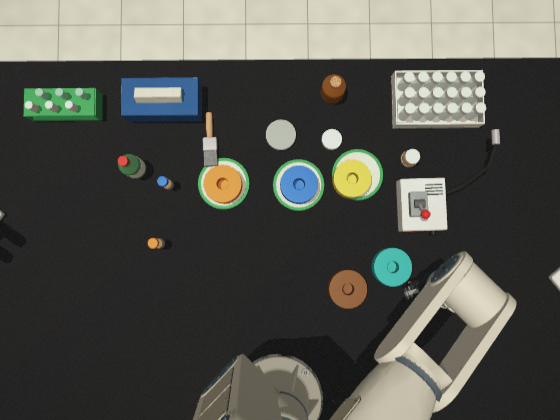

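Orange and blue landed where intended, about 4–5 mm short of the ring centres. Yellow sits at (352,180), about 30 mm off, which looks like the knock. I'll push it again, then look at the orange vial with the wrist camera.

```bash
python3 - <<'E'
from push import *
push([.6356,-.2194],[.6546,-.2426],.002,W=.03,D=.0639,gap=.014)
hand.move_gripper(.06)
bot.reach([.42,.30,.27],down(0))
c=cam('wrist','w1');print(c['intrinsics'].tolist(),np.round(c['view'],4).tolist())
v=c['view'];print('cam pos',-v[:3,:3].T@v[:3,3],get_obs()['joint_pos'])
E
python3 m.py
```

```text
push end [ 0.61319697 -0.19201148  0.0299813 ] F [-0.3  0.2  0.2] t 29.9
[[373.1731989202998, 0.0, 276.7529174399008], [0.0, 373.1731989202998, 207.81726620353115], [0.0, 0.0, 1.0]] [[-0.0012, -1.0, 0.0001, 0.2989], [-0.9523, 0.0011, 0.3053, 0.3547], [-0.3053, 0.0003, -0.9523, 0.5281], [0.0, 0.0, 0.0, 1.0]]
cam pos [0.4993574  0.29836646 0.39453962] [ 6.15862041e-01  1.61480065e-01  1.83917566e+00 -2.10390117e-04
  1.14115275e+00  2.18813586e+00]
rings [array([ 0.6253, -0.067 ,  0.0757]), array([ 0.6546, -0.2427,  0.0758]), array([0.6314, 0.1555, 0.0729])]
orange_car (array([0.6242, 0.1534]), np.float64(0.05283527160225408), array([0.6241, 0.1548, 0.0201]))
orange_vial (array([ 0.3244, -0.194 ]), np.float64(0.03923862009598806), array([ 0.3171, -0.2042,  0.042 ]))
blue_car (array([ 0.6207, -0.0662]), np.float64(0.05264831567470838), array([ 0.621 , -0.0677,  0.019 ]))
blue_vial (array([0.6274, 0.3166]), np.float64(0.014318321673645275), array([0.6267, 0.3183, 0.0822]))
yellow_car (array([ 0.6545, -0.2392]), np.float64(0.053707477002912236), array([ 0.653 , -0.2394,  0.0422]))
```

View pics/w1.png

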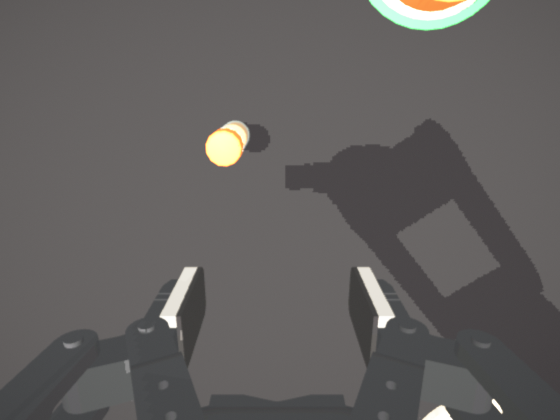

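Wrist view: the orange plug is at (224,148), between open fingers, and the camera sits ahead of the tool. Yellow is now on its ring, 3.5 mm off. Next I'll measure the vial tops and bores from two camera heights each, with the camera straight above.

Run:
```python
from h import *
import pickle
Q=down(0);S={}
for n,xy,z in (('vo',(.4555,.3417),.095),('vb',(.6274,.3166),.095),('bo',(.6242,.1534),.045),('bb',(.6207,-.0662),.045)):
    for i,dz in enumerate((.17,.26)):
        bot.reach([xy[0]-.079,xy[1],z+dz],Q); bot.dwell(.2)
        S[n,i]=cam('wrist')
pickle.dump(S,open('S.pkl','wb'));print(get_obs()['time_s'])
T=[]
for (n,i),c in S.items():
    xy,z=dict(vo=((.4555,.3417),.095),vb=((.6274,.3166),.095),bo=((.6242,.1534),.045),bb=((.6207,-.0662),.045))[n]
    u,v=np.round(proj(c,np.r_[xy,z])).astype(int);print(n,i,u,v)
    im=cv2.copyMakeBorder(c['frame'][:,:,::-1],70,70,70,70,cv2.BORDER_CONSTANT)
    T.append(cv2.resize(im[v:v+140,u:u+140],(196,196)))
cv2.imwrite('pics/mos.png',np.vstack([np.hstack(T[0::2]),np.hstack(T[1::2])]))
```

```text
40.4917
vo 0 275 89
vo 1 275 87
vb 0 277 87
vb 1 275 87
bo 0 277 90
bo 1 276 87
bb 0 277 89
bb 1 276 87
```

View pics/mos.png

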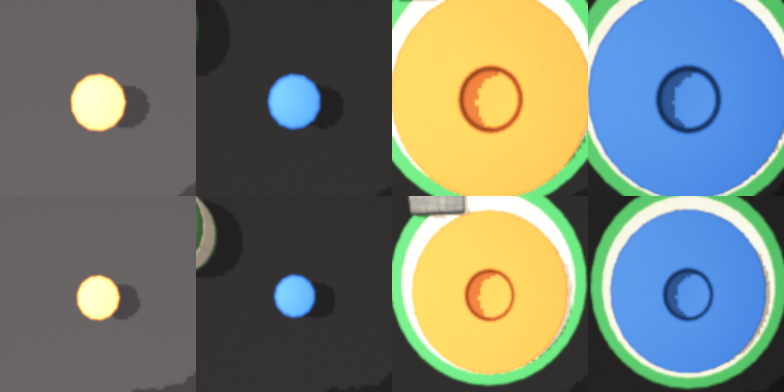

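Mosaic: each plug and bore is centred in its crop within about 2 px. The bores show as dark rings and the brush tip overlaps the orange ring's tape. Next I'll fit circles and get heights from the two scales.

```bash
cat > fit.py <<'E'
from h import *
def fit(c,xy,z,bore):
    uv=np.round(proj(c,np.r_[xy,z])).astype(int);h=45
    y0,x0=max(0,uv[1]-h),uv[0]-h
    im=c['frame'][y0:uv[1]+h,x0:uv[0]+h]; g=im.max(2).astype(np.uint8)
    if bore: m=(g<.85*np.percentile(g,70)).astype(np.uint8)*255
    else: m=cv2.threshold(g,0,255,cv2.THRESH_OTSU)[1]
    m=cv2.morphologyEx(m,cv2.MORPH_CLOSE if bore else cv2.MORPH_OPEN,np.ones((3,3)))
    ks=[k for k in cv2.findContours(m,cv2.RETR_EXTERNAL,cv2.CHAIN_APPROX_NONE)[0] if cv2.contourArea(k)>80]
    mid=np.array([uv[0]-x0,uv[1]-y0]);k=min(ks,key=lambda k:np.linalg.norm(cv2.minEnclosingCircle(k)[0]-mid))
    k=cv2.convexHull(k)+[x0,y0]
    c2,r=circ(c,k,z);rp=cv2.minEnclosingCircle(k)[1]
    A=cv2.contourArea(k); o=ray(c,uv)[0]
    return c2,r,np.sqrt(A),o
E
python3 - <<'E'
from fit import *
import pickle
np.set_printoptions(precision=4,suppress=True)
S=pickle.load(open('S.pkl','rb'))
P=dict(vo=((.4555,.3417),.095),vb=((.6274,.3166),.095),bo=((.6242,.1534),.045),bb=((.6207,-.0662),.045))
for n,(xy,z) in P.items():
    f=[fit(S[n,i],xy,z,n[0]=='b') for i in (0,1)]
    s0,s1=f[0][2],f[1][2];h0,h1=f[0][3][2],f[1][3][2]
    print(n,f[0][0],f[1][0],'r',f[0][1],f[1][1],'height',(s0*h0-s1*h1)/(s0-s1))
E
```

```text
vo [0.4533 0.3419] [0.4533 0.3418] r 0.014799361204420344 0.014997053159691005 height 0.08004774345911955
vb [0.6258 0.3168] [0.626  0.3169] r 0.014112788268266764 0.014238234754224548 height 0.08611336582618627Traceback (most recent call last):
  File "<stdin>", line 7, in <module>
  File "fit.py", line 10, in fit
    mid=np.array([uv[0]-x0,uv[1]-y0]);k=min(ks,key=lambda k:np.linalg.norm(cv2.minEnclosingCircle(k)[0]-mid))
                                        ~~~^^^^^^^^^^^^^^^^^^^^^^^^^^^^^^^^^^^^^^^^^^^^^^^^^^^^^^^^^^^^^^^^^^
ValueError: min() iterable argument is empty
```

```bash
sed -i 's/g=im.max(2).astype(np.uint8)/g=cv2.cvtColor(im,cv2.COLOR_RGB2GRAY)/; s/\.85\*np.percentile(g,70)/.85*np.median(g)/; s/h=45/h=45 if not bore else 36/' fit.py
python3 - <<'E'
from fit import *
import pickle
np.set_printoptions(precision=4,suppress=True)
S=pickle.load(open('S.pkl','rb'))
P=dict(vo=((.4555,.3417),.095),vb=((.6274,.3166),.095),bo=((.6242,.1534),.045),bb=((.6207,-.0662),.045))
for n,(xy,z) in P.items():
    f=[fit(S[n,i],xy,z,n[0]=='b') for i in (0,1)]
    s0,s1=f[0][2],f[1][2];h0,h1=f[0][3][2],f[1][3][2]
    print(n,f[0][0],f[1][0],'r',f[0][1],f[1][1],'height',(s0*h0-s1*h1)/(s0-s1))
E
```

```text
vo [0.4533 0.3419] [0.4534 0.3419] r 0.01448537857681463 0.01464047729738767 height 0.07746276513119789
vb [0.6259 0.3169] [0.626 0.317] r 0.013768306696441978 0.013734830397952466 height 0.10437782937945429
bo [0.6232 0.1537] [0.6233 0.1538] r 0.017402338472425498 0.017432524799475865 height 0.036822224879157726
bb [ 0.62   -0.0671] [ 0.62   -0.0671] r 0.017807878747097838 0.01781592121637176 height 0.04371568590646749
```

```bash
cat > pp.py <<'E'
from h import *
Q=down(0);G=.065
def fz(): return get_obs()['wrist_force'][2]
def pick(v):
    hand.move_gripper(.06); bot.reach(np.r_[v,.2],Q); bot.servo_line(np.r_[v,G],velocity=.1)
    hand.move_gripper(.02,strength=30); o=get_obs(); print('width',o['gripper_width'],o['grip_force'])
    bot.servo_line(np.r_[v,.22],velocity=.12)
def place(b):
    b=np.array(b); bot.reach(np.r_[b,.22],Q); bot.servo_line(np.r_[b,G+.052],velocity=.1); bot.dwell(.2); f0=fz()
    offs=[(0,0)]+[(r*np.cos(a),r*np.sin(a)) for r in(.0015,.003) for a in np.arange(6)*np.pi/3]
    for d in offs:
        bot.servo_line(np.r_[b+d,G+.048],velocity=.03); ok=True
        for z in np.arange(.044,.0089,-.003):
            bot.servo_line(np.r_[b+d,G+z],velocity=.03); f=fz()-f0
            if f>5: ok=z<.013; print('contact',np.round(d,4),round(z,4),round(f,1)); break
        if ok: break
    print('in',ok,'z',z,'F',np.round(get_obs()['wrist_force'],1))
    if not ok: return False
    hand.move_gripper(.045); p=get_obs()['position']; bot.servo_line([p[0],p[1],.22],velocity=.12); print(get_obs()['time_s']); return True
E
python3 - <<'E'
from pp import *
pick([.4533,.3419]); cam('wrist','held'); print(place([.6233,.1538]))
cam('side','s2')
E
```

```text
width 0.028574239500383323 29.299209415912628
in True z 0.010999999999999968 F [-0.1 -0.3 -1. ]
53.0083
True
```

View pics/s2.png

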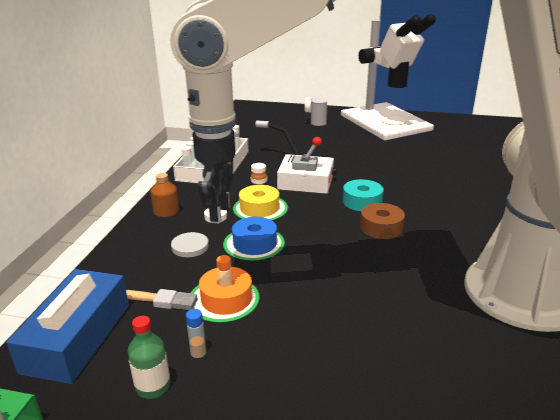

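The orange vial stands in its carrier at (225,270) in the side view. Now blue, with a fresh look at its bore first in case of a knock.

```bash
python3 - <<'E'
from pp import *
from fit import fit
pick([.626,.317])
bot.reach([.62-.079,-.0671,.22],Q);bot.dwell(.2)
b,r,_,_=fit(cam('wrist'),(.62,-.0671),.045,True);print('bore',b,r)
if np.linalg.norm(b-[.62,-.0671])<.004: print(place(b))
bot.reach([.35,-.35,.3],down(.3)); cam('top','t3');cam('side','s3')
print(get_obs()['time_s'])
E
python3 m.py
```

```text
width 0.028373969887129598 29.401720762252808
bore [ 0.61997857 -0.06714857] 0.01779352297451136
in True z 0.010999999999999968 F [ 0.1 -0.  -1.6]
65.8583
True
67.4417
rings [array([ 0.6254, -0.0669,  0.0757]), array([ 0.6546, -0.2427,  0.0758]), array([0.6315, 0.1554, 0.0729])]
orange_car (array([0.6242, 0.1534]), np.float64(0.05283527160225408), array([0.623 , 0.1535, 0.0339]))
orange_vial (array([ 0.3261, -0.1934]), np.float64(0.039326624349606765), array([ 0.3173, -0.1981,  0.0454]))
blue_car (array([ 0.6207, -0.0663]), np.float64(0.052670579190444294), array([ 0.621 , -0.0677,  0.019 ]))
yellow_car (array([ 0.6548, -0.2394]), np.float64(0.05348372239198501), array([ 0.653 , -0.2394,  0.0422]))
```

View pics/t3.png

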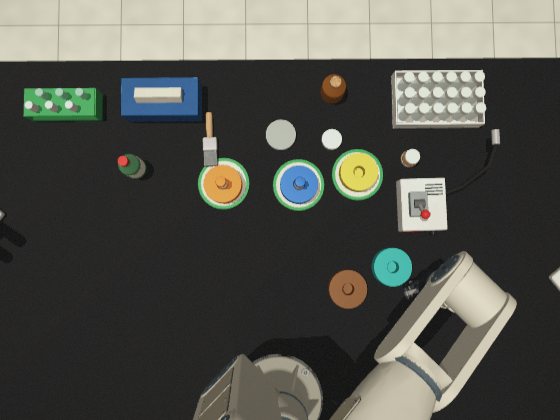

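View pics/s3.png

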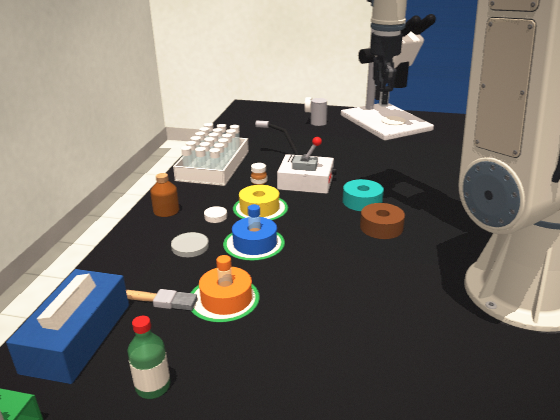

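Both vials stand in their carriers, at (255,215) and (224,265) in the side view. The bystanders are where they started, and the red lever ball is at (426,214) top and (317,141) side. I'll check the orange carrier's centring on its ring and triangulate the lever.

Run:
```python
from fit import *
import pickle
np.set_printoptions(precision=4,suppress=True)
S=pickle.load(open('S.pkl','rb'))
for n in('bo','bb'):
    c=S[n,1];m=cv2.inRange(cv2.cvtColor(c['frame'],cv2.COLOR_RGB2HSV),(45,90,60),(80,255,255))
    k=max(cv2.findContours(m,cv2.RETR_EXTERNAL,cv2.CHAIN_APPROX_NONE)[0],key=cv2.contourArea)
    k=np.array([p for p in k if 1<p[0][1]<418])
    P=np.array([plane(c,p[0],0)[:2] for p in k]);g=circ(c,k,0)
    for _ in range(6): # keep outer edge only
        s=np.abs(np.linalg.norm(P-g[0],axis=1)-.076)<.004 if _ else np.linalg.norm(P-g[0],axis=1)>g[1]-.003
        g=circ(c,k[s],0)
    print(n,'ring',g,s.sum(),len(k))
t,s=cam('top'),cam('side');R_=[]
for c,p in((t,(426,214)),(s,(317,141))):
    h=cv2.cvtColor(c['frame'],cv2.COLOR_RGB2HSV);m=cv2.inRange(h,(0,150,100),(5,255,255))|cv2.inRange(h,(174,150,100),(180,255,255))
    ks=cv2.findContours(m,cv2.RETR_EXTERNAL,cv2.CHAIN_APPROX_NONE)[0]
    k=min(ks,key=lambda k:np.linalg.norm(np.array(cv2.minEnclosingCircle(k)[0])-p)+(100 if cv2.contourArea(k)<15 else 0))
    uv,r=cv2.minEnclosingCircle(k);print(uv,r,cv2.contourArea(k));R_.append(ray(c,uv))
print('ball',tri(R_),'r~',r/531*1.1)
m=cv2.inRange(cv2.cvtColor(t['frame'],cv2.COLOR_RGB2HSV),(0,0,150),(180,60,255));m[:,:390]=0;m[:,460:]=0;m[:172]=0;m[250:]=0
k=max(cv2.findContours(m,cv2.RETR_EXTERNAL,cv2.CHAIN_APPROX_NONE)[0],key=cv2.contourArea)
B=np.array([plane(t,p,.06)[:2] for p in cv2.boxPoints(cv2.minAreaRect(k))]);print('box',B,B.mean(0),np.linalg.norm(np.diff(B,axis=0),axis=1))
```

```text
bo ring (array([0.629 , 0.1547]), np.float64(0.07608131782475872)) 381 731
bb ring (array([ 0.6228, -0.0675]), np.float64(0.07617358819702136)) 408 408
(424.9166564941406, 213.9166717529297) 4.360595703125 50.0
(316.5, 140.5) 4.743516445159912 56.0
ball [ 0.5236 -0.403   0.1438] r~ 0.009826493577544075
box [[ 0.6323 -0.3557]
 [ 0.6371 -0.485 ]
 [ 0.4864 -0.487 ]
 [ 0.4818 -0.3587]] [ 0.5594 -0.4216] [0.1294 0.1507 0.1284]
```

Orange is 5.8 mm off its ring centre, blue 2.8 mm and yellow 3.5 mm, all within 12 mm. The ball is at z = 0.144, as expected, so I'll push the toggle.

Run:
```python
from h import *
q=down(.02);y=-.403;z=.137
hand.move_gripper(0.0)
bot.reach([.47,y,.22],q); bot.servo_line([.47,y,z],velocity=.1); bot.dwell(.2); f0=get_obs()['wrist_force']
for x in np.r_[np.arange(.485,.556,.01),np.arange(.557,.584,.002)]:
    bot.servo_line([x,y+.02*(x-.52),z],velocity=.05); f=(get_obs()['wrist_force']-f0)[0]
    if f<-6: break
print('end x',x,'fx',f)
bot.servo_line([x-.05,y,z],velocity=.08); bot.servo_line([x-.05,y,.25],velocity=.15)
bot.reach([.35,-.35,.3],down(.3)); bot.dwell(.3)
t=cam('top');s=cam('side')
a=cv2.resize(t['frame'][140:260,140:460],(800,300));b=cv2.resize(s['frame'][120:330,150:450],(800,300*800*210//(300*300)//2*0+300))
cv2.imwrite('pics/fin.png',np.vstack([a,b])[:,:,::-1]);R_=[]
for c in(t,s):
    h=cv2.cvtColor(c['frame'],cv2.COLOR_RGB2HSV);m=cv2.inRange(h,(0,150,100),(5,255,255))|cv2.inRange(h,(174,150,100),(180,255,255))
    u0=proj(c,np.array([.59,-.403,.143]))
    ks=[k for k in cv2.findContours(m,cv2.RETR_EXTERNAL,cv2.CHAIN_APPROX_NONE)[0] if cv2.contourArea(k)>15]
    if ks: R_.append(ray(c,cv2.minEnclosingCircle(min(ks,key=lambda k:np.linalg.norm(np.array(cv2.minEnclosingCircle(k)[0])-u0)))[0]))
print('ball',tri(R_),get_obs()['time_s'])
```

```text
end x 0.5630000000000001 fx -6.006561707333512
ball [ 0.59100575 -0.40280307  0.1430693 ] 76.7
```

View pics/fin.png

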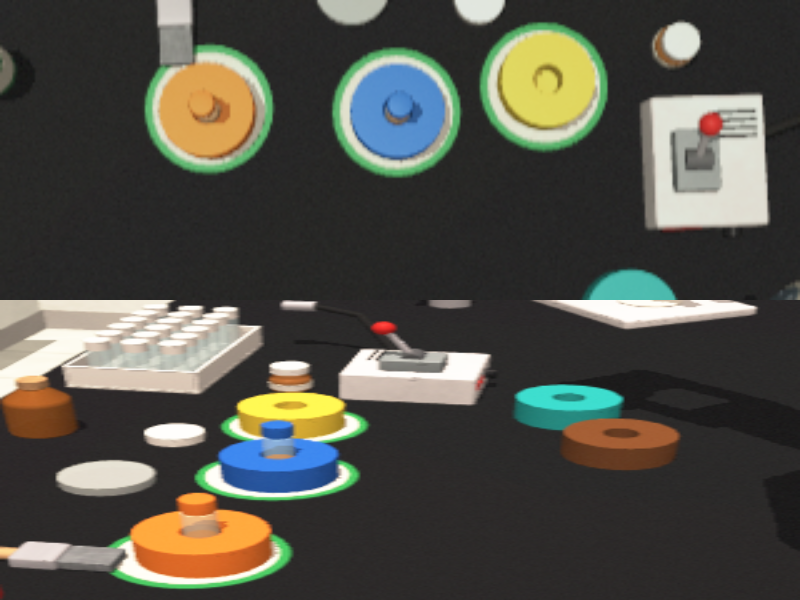

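The final picture shows all three carriers on their rings and both vials standing in their bores. The lever ball at (710,124) has swung 67 mm, which is fully over.

```bash
python3 -c "
from workcell import hand_in
print(hand_in())"
```

```text
the job is handed in; nothing more can be done
None
```

I handed the job in at about 77 s, but no verdict came back. By my measurements the three carriers are within 6 mm of their ring centres, the orange and blue vials stand in their own carriers (no yellow vial was in view), the lamp toggle is fully over, and the bystanders looked unmoved in the images.

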